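# Run the fixture plate out to its line and hold it

## Task

The aluminium fixture plate has to stick out over the riser so that its screw holes can be reached from below: take it by the black handle and slide it outward along the riser, holed end first and without lifting it, until the red line across the plate stands exactly over the riser's outer edge, with the plate straight and central on the riser. Past its balance point it would tip, so finish while still holding it: the program ends with the robot keeping the plate level and still on the riser. Go gently, never bearing down on the riser with more than 40 N, and leave the objective, the bottle and the timer where they stand.

Things in the scene. Friction and masses are not known exactly. Their poses are not given: they have to be found in the camera images.
- riser: dark steel bench riser, fixed to the table: flat top 200 mm long (x) by 84 mm wide (y), top surface 60 mm above the table, open below between two feet. Origin: centre of its underside, at table height. Its x axis points outward (horizontal), z up. The outer edge is at x = +100 mm.
- riser_edge (a point): middle of the riser's outer top edge (60 mm above the table); axes as the riser's, x outward
- plate: loose aluminium plate, 240 (x) x 70 (y) x 8 mm thick, 0.45 to 0.8 kg, flat on the riser. Origin: centre of its underside; x points to the outer end, with a steel boss (36 mm across, 28 tall, at x = +85 mm) and two screw holes (x = +107). Red line at x = -10 mm; centre of mass about 30 mm outward of the line. At the start 45 to 75 mm overhangs the outer edge; 130 mm when the line is there.
- plate_line (a point): middle of the 3 mm wide red line on the plate's top surface, 8 mm above its underside; axes as the plate's, x outward
- plate_handle (a point): centre of the black handle, a rigid upright rib fixed on top of the plate near its inner end: 52 mm long (plate x), 14 mm wide (plate y: close the fingers along this), 38 mm tall above the plate's top surface. This point lies 80 mm inward (-x) of the red line, 19 mm above the plate's top. Axes as the plate's. Closing hard on it (40 N or more) can push the plate down on the riser by 30 N.
- objective_40x_mid (a point): white microscope objective with blue and black rings, 32 mm across, 53 mm tall, standing on the table beside the riser; this point is its centre
- media_c_mid (a point): small pink medium bottle with white cap, 23 mm across, 51 mm tall, standing on the table beside the riser; this point is its centre
- timer_mid (a point): flat white timer with a red button, 58x62x17 mm, lying on the table; this point is its centre

How it is judged:
By the outcome, as a careful person would: the job done as asked, in the order asked, and still so for the second after the job is handed in, while the arm keeps its last pose, push and grip.
It also fails if it takes over 32 s, if anything falls off the work surface, if the arm or the gripper's body presses on something with over 40 N, if the wrist force passes 120 N, or if a joint passes its speed limit or range.

## Robot

A 6-joint arm with a two-finger parallel gripper is mounted at the origin on a cart in front of the work surface, level with it; the furniture and walls round the work are solid. World frame = base frame: x ahead of the robot, y to its left, z up, the work surface at z = 0. Lengths are in m, angles in rad, forces in N, time in s.
With the tool pointing down it reaches from about 0.4 to 0.925 m from the base axis. Payload 12.5 kg.
Tool frame: the origin (TCP) lies midway between the tips of the shut fingers; the grasp point (between the pads) lies 19 mm behind it; z points along the fingers, y is the line along which they close (so a half turn about z gives the same grasp; the last joint's range is limited). The gripper opens to 95 mm and grips with 3 to 60 N. Pads are 20 mm wide; open, the fingers measure 119 mm over their backs; the gripper's body (75 mm by 180 mm) begins 59 mm behind the grasp point.
Start: joints at [-1.415, 0.491, 1.559, -0, 1.092, -0.106], TCP at [0.162, -0.604, 0.215] pointing down, gripper open.
Joint ranges: [-3.1, 3.1], [-0.84, 2.19], [0.05, 2.79], [-1.13, 4.28], [0.06, 2.93], [-2.69, 2.69]. Speed limits (rad/s): [2.22, 2.22, 2.79, 3.14, 3.14, 3.14].

## Interface

Orientations are given as a unit quaternion [w, x, y, z].
In Python, from workcell import ctrl gives the robot as it stands.
- The arm moves only by the shell command python3 -m handwheel 'ROWS' [OPENING] [FORCE]. ROWS is JSON, a list of rows, each an object with "delta_pos": the shift along the tool's x, y, z as a fraction of full scale, a list of three; "turn": the turn, a rotation vector about the tool's x, y, z as a fraction of full scale, a list of three. In form: [{"delta_pos": [dx, dy, dz], "turn": [ax, ay, az]}, ...]. A call has exactly 10 rows; each row is the pose to reach, as a shift and turn from the pose commanded when the call began, along the tool's axes at that moment; what a row does not reach only later rows make up. Full scale, the value 1, is 0.2 m for a shift and 45 degrees for a turn. A row lasts 1/8 s, in which the tool goes at most 62.5 mm and 10.7 degrees, less where a joint would pass 70% of its speed; a pose out of reach is approached as far as the arm can. A call with a number of a shift or a turn outside -1 to 1 is refused whole. A call with a gripper value outside its range is refused whole. OPENING is the finger opening in mm, from 0 to 95.1, set as the call begins (- or left out, the last holds). The fingers move at their own pace and stop on an object; FORCE is the grip in N (left out, the last holds). Time passes only in rows, so rows that repeat a pose let the fingers close, or fill a call up. It gives the time, the measured TCP pose, the force, the opening and the grip force at its end, in the units of the state.
- ctrl.get_obs(): the state, without advancing time (a new reading comes with each control period).
- ctrl.grab_frame(name): name is "scene" or "top" or "wrist"; returns the picture (400x640x3 uint8, red, green, blue); there is no depth.
- ctrl.camera_model(name): a dict with "fx", "fy", "cx", "cy" (pixels), "k1" (the pictures are not rectified: a ray, as slopes to the right and down, at radius r is drawn at 1 + k1 r^2 times it, then the intrinsics apply), "R" (3x3) and "t" (3): a world point X has camera coordinates R X + t. Camera axes: x right, y down, z forward; pixel columns grow to the right and rows downward; lengths in m; the calibration is good to about 2 mm. A picture is of the moment at which its call begins: read the wrist's pose just before it. camera_model takes no time and is no camera call; for the wrist camera it gives the pose at the moment of the call.
- ctrl.finish_job(): hands the job in; it is judged then, once.
The state is a dict: "t": time; "q": joint angles; "joint_velocities": joint speeds; "effort": joint torques, N m; "tool_pos": TCP position; "tcp_rot": TCP orientation; "ft_force": force on the tool from outside, world axes, zero at the start; "torque": the same for the moment, N m; "gripper_width": finger opening in m; "finger_force": force on a finger pad.
Only numpy, scipy, OpenCV 4.12 (cv2) and the standard library are available. Lean on these libraries where they do the work, as an engineer would, in place of code of your own. Each camera call takes 0.05 s, during which the arm holds its last target. There are 200 camera calls.

## Working session

There is one attempt and no reset: what is moved stays moved. The work goes in short steps, Python scripts to look and compute and a shell command to move; the robot and the scene stay as the last step left them, time stands still between calls to the robot, and variables do not carry over. Pictures are saved under pics/ and viewed, at most 10 in all, crops included, and the job is handed in when it is done.

```bash
mkdir -p pics; ls
python3 - <<'E'
from workcell import ctrl
import cv2
o=ctrl.get_obs();print(o)
for n in("top","scene"):
    im=ctrl.grab_frame(n);cv2.imwrite(f"pics/{n}0.png",im[:,:,::-1])
    print(ctrl.camera_model(n))
E
```

```text
pics
{'t': 0.0, 'q': array([-1.41459172e+00,  4.91544964e-01,  1.55945394e+00,  2.96765109e-06,
        1.09169131e+00, -1.05589392e-01]), 'joint_velocities': array([ 0.00034153, -0.0004047 , -0.00058738,  0.00064202,  0.00087252,
        0.00123775]), 'effort': array([ 2.36471365e-03, -6.12644577e+01, -2.58176225e+01,  6.94212341e-02,
        4.83328616e-02, -1.00272009e-04]), 'tool_pos': array([ 0.16174951, -0.60345425,  0.21406927]), 'tcp_rot': array([-5.48638802e-04,  9.91445153e-01,  1.30522822e-01, -1.25708956e-05]), 'ft_force': array([ 0.10432759,  0.50602875, -0.6009226 ]), 'torque': array([-0.02892862, -0.01009711,  0.02264421]), 'finger_force': 0.0, 'gripper_width': 0.09519070686148175}
{'fx': 425.79706585776694, 'fy': 425.79706585776694, 'cx': 313.62600410763014, 'cy': 201.83805417960116, 'k1': -0.08274240769374826, 'R': array([[-0.0089166 , -0.99961421,  0.02630442],
       [-0.99512649,  0.00628706, -0.09840599],
       [ 0.09820264, -0.02705367, -0.99479864]]), 't': array([-0.07452755,  0.50189087,  1.01985442])}
{'fx': 421.6312077814308, 'fy': 421.6312077814308, 'cx': 321.2598754337657, 'cy': 193.3519410716445, 'k1': -0.06070974593249074, 'R': array([[-0.67362479, -0.73902847, -0.00815814],
       [-0.52193869,  0.4835046 , -0.7027114 ],
       [ 0.52326823, -0.46910577, -0.71142824]]), 't': array([0.30068396, 0.36363585, 0.72862853])}
```

View pics/top0.png

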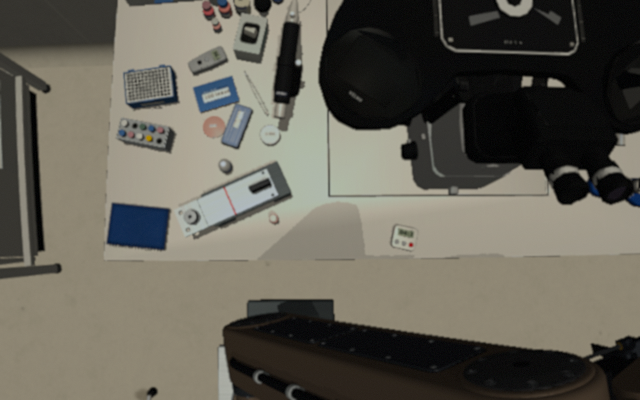

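View pics/scene0.png

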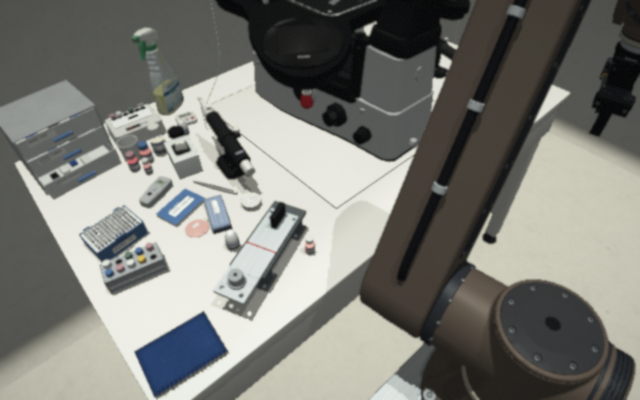

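The top view shows the plate with its outer end (boss) at about (190,215), the red line at about (232,203) and the handle at about (261,186). The objective is at (225,166), the bottle at (274,217) and the timer at (403,237). I'll enlarge it.

```bash
cat > h.py <<'E'
import numpy as np,cv2
from workcell import ctrl
def ray(c,uv):
    K=np.array([[c['fx'],0,c['cx']],[0,c['fy'],c['cy']],[0,0,1.]])
    # x_d = x(1+k1 r^2) : OpenCV model with k1 only
    p=cv2.undistortPoints(np.array(uv,float).reshape(-1,1,2),K,np.array([c['k1'],0,0,0.]))[:,0]
    d=np.c_[p,np.ones(len(p))]@c['R']
    return -c['R'].T@c['t'],d
def px(c,uv,z):
    o,d=ray(c,uv);return o+d*((z-o[2])/d[:,2])[:,None]
def proj(c,X):
    K=np.array([[c['fx'],0,c['cx']],[0,c['fy'],c['cy']],[0,0,1.]])
    return cv2.projectPoints(np.array(X,float).reshape(-1,1,3),cv2.Rodrigues(c['R'])[0],c['t'],K,np.array([c['k1'],0,0,0.]))[0][:,0]
def crop(im,x0,y0,x1,y1,s,f):
    cv2.imwrite(f,cv2.resize(im[y0:y1,x0:x1,::-1],None,fx=s,fy=s,interpolation=cv2.INTER_CUBIC))
E
python3 - <<'E'
from h import *
im=cv2.imread("pics/top0.png")[:,:,::-1]
crop(im,165,145,305,250,5.7,"pics/topc.png")
E
```

```text
(no output)
```

View pics/topc.png

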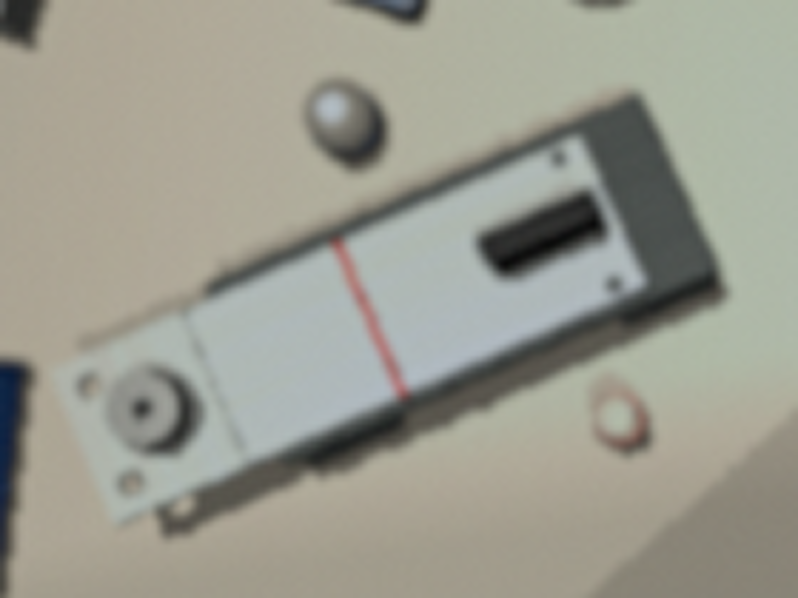

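Run:
```python
from h import *
np.set_printoptions(precision=4,suppress=True)
c=ctrl.camera_model("top")
g=lambda a:np.array(a)/5.7+[165,145]-.41
P=px(c,g([(57,370),(118,522),(583,135),(648,280),(337,241),(404,397)]),.068);print("plate",P[:,:2])
print("plate len/wid",np.linalg.norm(P[0]-P[2]),np.linalg.norm(P[1]-P[3]),np.linalg.norm(P[0]-P[1]))
R=px(c,g([(637,93),(718,275),(205,293),(310,462)]),.06);print("riser",R[:,:2],np.linalg.norm(R[0]-R[1]),np.linalg.norm(R[0]-R[2]),np.linalg.norm(R[1]-R[3]))
def yaw(v):return np.degrees(np.arctan2(v[1],v[0]))
print("yaw plate",yaw(P[0]-P[2]),yaw(P[1]-P[3]),"riser",yaw(R[2]-R[0]),yaw(R[1]-R[0])+0)
H=px(c,g([(478,240),(505,275),(585,190),(605,235)]),.106);print("handle",H[:,:2],H.mean(0))
print(px(c,g([(340,110),(620,410)]),.05)[:,:2], px(c,[(403,237)],.017))
```

```text
plate [[0.4811 0.2502]
 [0.4184 0.2236]
 [0.5778 0.033 ]
 [0.5169 0.006 ]
 [0.534  0.1347]
 [0.4691 0.1064]]
plate len/wid 0.2377393570402383 0.23892019293756414 0.06808030918179556
riser [[ 0.597   0.011 ]
 [ 0.5198 -0.0228]
 [ 0.5136  0.1911]
 [ 0.4429  0.1464]] 0.08430349267637763 0.1984846566299077 0.18575378353680844
yaw plate 114.00551482087218 114.3516285239107 riser 114.85828086656998 -156.37320620103247
handle [[0.5289 0.0715]
 [0.5148 0.0607]
 [0.5487 0.029 ]
 [0.5306 0.0209]] [0.5307 0.0455 0.106 ]
[[0.5924 0.1376]
 [0.4643 0.0187]] [[ 0.4131 -0.2996  0.017 ]]
```

Seen in the enlarged crop (pixel/5.7 + offset), the plate, line and handle edges are clear, and plate and riser yaw is about 114°. The microscope is near my transfer path, so I'll look at its eyepieces next.

Run:
```python
from h import *
t=cv2.imread("pics/top0.png")[100:220,480:640];s=cv2.imread("pics/scene0.png")[0:120,330:490]
a=cv2.hconcat([cv2.resize(x,None,fx=2.5*1,fy=2.5) for x in (t,s)])
a=(255*(a/255.)**.5).astype('u1');cv2.imwrite("pics/eye.png",a);print(a.shape)
```

```text
(300, 800, 3)
```

View pics/eye.png

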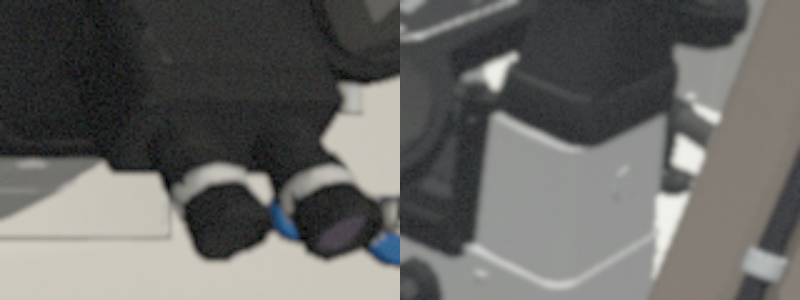

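The left crop shows the two eyepieces at top-camera pixels of about (570,198) and (615,195). In the scene view they are cut off at the top edge.

Run:
```python
from h import *
np.set_printoptions(precision=3,suppress=True)
c=ctrl.camera_model("top");s=ctrl.camera_model("scene")
print(-c['R'].T@c['t'])
for z in(.3,.4,.45,.5,.55,.6):
    X=px(c,[(570,203),(617,200)],z);print(z,X[:,:2].ravel(),proj(s,X).ravel())
print(px(c,[(330,195),(545,195),(447,258)],0)[:,:2])
```

```text
[ 0.399 -0.05   1.066]
0.3 [ 0.469 -0.558  0.474 -0.658] [481.295  46.677 500.494  34.305]
0.4 [ 0.46  -0.492  0.464 -0.579] [479.669  15.033 498.306   4.63 ]
0.45 [ 0.455 -0.458  0.459 -0.539] [478.652  -3.556 496.955 -12.84 ]
0.5 [ 0.451 -0.425  0.454 -0.499] [477.454 -24.42  495.377 -32.483]
0.55 [ 0.446 -0.392  0.449 -0.46 ] [476.026 -47.974 493.514 -54.705]
0.6 [ 0.441 -0.359  0.445 -0.42 ] [474.303 -74.725 491.288 -80.01 ]
[[ 0.521 -0.121]
 [ 0.518 -0.687]
 [ 0.359 -0.415]]
```

```bash
python3 -m handwheel '[{"delta_pos":[0.03,-0.06,0],"turn":[0,0,-0.04]},{"delta_pos":[0.08,-0.16,0],"turn":[0,0,-0.11]},{"delta_pos":[0.13,-0.26,0],"turn":[0,0,-0.18]},{"delta_pos":[0.18,-0.35,0],"turn":[0,0,-0.24]},{"delta_pos":[0.23,-0.44,0],"turn":[0,0,-0.31]},{"delta_pos":[0.27,-0.53,0],"turn":[0,0,-0.37]},{"delta_pos":[0.32,-0.62,0],"turn":[0,0,-0.43]},{"delta_pos":[0.36,-0.69,0],"turn":[0,0,-0.48]},{"delta_pos":[0.39,-0.75,0],"turn":[0,0,-0.53]},{"delta_pos":[0.41,-0.79,0],"turn":[0,0,-0.55]}]' 95 10
cat > nx.py <<'E'
import sys;from h import *
from scipy.spatial.transform import Rotation as Ro
# usage: nx.py x y z yaw(deg of tool x): shift & turn fractions from the present pose, tool straight down
o=ctrl.get_obs();w,x,y,z=o['tcp_rot'];R=Ro.from_quat([x,y,z,w])
p=np.array([float(v) for v in sys.argv[1:4]]);T=Ro.from_euler('z',float(sys.argv[4]),degrees=True)*Ro.from_euler('x',180,degrees=True)
np.set_printoptions(precision=4,suppress=True)
ax=R.as_matrix()[:,0];print('t',o['t'],'pos',o['tool_pos'],'yaw',np.degrees(np.arctan2(ax[1],ax[0])),'zax',R.as_matrix()[:,2],'F',o['ft_force'],'M',o['torque'],'w',o['gripper_width'],o['finger_force'])
print('shift',R.inv().apply(p-o['tool_pos'])/.2,'turn',(R.inv()*T).as_rotvec()/np.radians(45))
E
python3 nx.py 0.345 -0.26 0.215 65
```

```text
t: 1.35
tool_pos: [0.2003, -0.4291, 0.2147]
tcp_rot: [0.0, 0.94, 0.341, 0.0]
ft_force: [-0.6, -0.6, -0.6]
gripper_width: 0.0948
finger_force: 0.0
t 1.35 pos [ 0.2003 -0.4291  0.2147] yaw 39.839338295947705 zax [ 0.0001 -0.0001 -1.    ] F [-0.6457 -0.5818 -0.586 ] M [-0.0024 -0.0566  0.0008] w 0.09476250678510799 0.0
shift [ 1.0975 -0.1858 -0.0016] turn [ 0.0002  0.0001 -0.5591]
```

```bash
python3 -m handwheel '[{"delta_pos":[0.08,-0.01,0],"turn":[0,0,-0.05]},{"delta_pos":[0.2,-0.04,0],"turn":[0,0,-0.13]},{"delta_pos":[0.33,-0.06,0],"turn":[0,0,-0.2]},{"delta_pos":[0.45,-0.08,0],"turn":[0,0,-0.28]},{"delta_pos":[0.57,-0.1,0],"turn":[0,0,-0.35]},{"delta_pos":[0.68,-0.12,0],"turn":[0,0,-0.42]},{"delta_pos":[0.78,-0.14,0],"turn":[0,0,-0.48]},{"delta_pos":[0.87,-0.16,0],"turn":[0,0,-0.54]},{"delta_pos":[0.95,-0.17,0],"turn":[0,0,-0.58]},{"delta_pos":[1.0,-0.18,0],"turn":[0,0,-0.6]}]'
python3 nx.py 0.45 -0.09 0.215 92
```

```text
t: 2.6
tool_pos: [0.3315, -0.2735, 0.2146]
tcp_rot: [0.0, 0.835, 0.551, 0.0]
ft_force: [-0.4, 0.2, 0.1]
gripper_width: 0.0952
finger_force: 0.0
t 2.6 pos [ 0.3315 -0.2735  0.2146] yaw 66.87011081565292 zax [ 0.0001 -0.0001 -1.    ] F [-0.4125  0.1831  0.1364] M [-0.0884 -0.0525  0.0141] w 0.0952199639821606 0.0
shift [ 1.0766  0.1843 -0.002 ] turn [ 0.0001  0.0001 -0.5584]
```

```bash
python3 -m handwheel '[{"delta_pos":[0.08,0.01,0],"turn":[0,0,-0.05]},{"delta_pos":[0.2,0.04,0],"turn":[0,0,-0.13]},{"delta_pos":[0.33,0.06,0],"turn":[0,0,-0.2]},{"delta_pos":[0.45,0.08,0],"turn":[0,0,-0.28]},{"delta_pos":[0.57,0.1,0],"turn":[0,0,-0.35]},{"delta_pos":[0.68,0.12,0],"turn":[0,0,-0.42]},{"delta_pos":[0.78,0.14,0],"turn":[0,0,-0.48]},{"delta_pos":[0.87,0.16,0],"turn":[0,0,-0.52]},{"delta_pos":[0.95,0.18,0],"turn":[0,0,-0.55]},{"delta_pos":[1.0,0.2,0],"turn":[0,0,-0.57]}]'
python3 nx.py 0.534 0.0476 0.215 114.2
```

```text
t: 3.85
tool_pos: [0.447, -0.1056, 0.2146]
tcp_rot: [0.0, 0.692, 0.722, -0.0]
ft_force: [-0.3, -0.5, 0.4]
gripper_width: 0.0949
finger_force: 0.0
t 3.85 pos [ 0.447  -0.1056  0.2146] yaw 92.49585023963003 zax [ 0.     -0.0001 -1.    ] F [-0.325  -0.5482  0.3915] M [-0.0732 -0.1187  0.0266] w 0.09486979409832139 0.0
shift [ 0.7461  0.4679 -0.002 ] turn [-0.      0.0001 -0.4823]
```

```bash
python3 -m handwheel '[{"delta_pos":[0.06,0.04,0],"turn":[0,0,-0.04]},{"delta_pos":[0.15,0.1,0],"turn":[0,0,-0.1]},{"delta_pos":[0.25,0.16,0],"turn":[0,0,-0.17]},{"delta_pos":[0.36,0.22,0],"turn":[0,0,-0.24]},{"delta_pos":[0.46,0.29,0],"turn":[0,0,-0.3]},{"delta_pos":[0.56,0.35,0],"turn":[0,0,-0.36]},{"delta_pos":[0.64,0.4,0],"turn":[0,0,-0.42]},{"delta_pos":[0.7,0.44,0],"turn":[0,0,-0.45]},{"delta_pos":[0.74,0.46,0],"turn":[0,0,-0.47]},{"delta_pos":[0.75,0.47,0],"turn":[0,0,-0.48]}]'
python3 nx.py 0.534 0.0476 0.215 114.2
python3 - <<'E'
from h import *
import pickle
c=ctrl.camera_model("wrist");im=ctrl.grab_frame("wrist");t=ctrl.grab_frame("top")
pickle.dump((c,im,t),open("w1.pkl","wb"));crop(im,0,0,640,400,1.25,"pics/w1.png")
print(ctrl.get_obs()['t'])
E
```

```text
t: 5.1
tool_pos: [0.5342, 0.0477, 0.2145]
tcp_rot: [-0.0, 0.544, 0.839, -0.0]
ft_force: [0.2, 0.1, -0.4]
gripper_width: 0.0947
finger_force: 0.0
t 5.1 pos [0.5342 0.0477 0.2145] yaw 114.03857469232157 zax [-0.0002 -0.0001 -1.    ] F [ 0.2304  0.1304 -0.4424] M [-0.0015 -0.1808  0.0636] w 0.09465311207497866 0.0
shift [-0.     -0.0013 -0.0023] turn [-0.0003  0.0001 -0.0036]
5.2
```

View pics/w1.png

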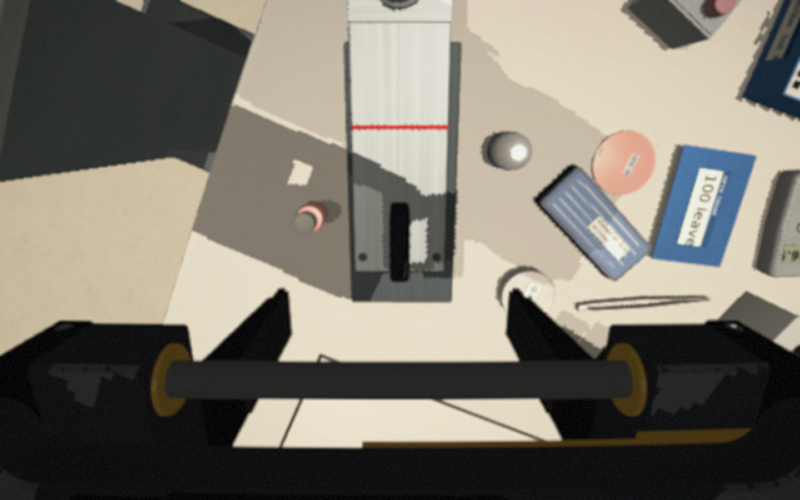

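The wrist view (1.25x) shows the plate upright in the picture. The red line is at row 127, the riser's outer edge at row 42, the handle at (400,242) and the riser's sides at columns 345 and 460. Next are enlarged crops for accurate edges.

Run:
```python
from h import *
import pickle
c,im,t=pickle.load(open("w1.pkl","rb"))
im=(255*(im/255.)**.6).astype('u1')
A=im[20:120,265:385,::-1];B=im[145:245,265:385,::-1]
a=cv2.hconcat([cv2.resize(x,None,fx=3.3,fy=5,interpolation=cv2.INTER_CUBIC) for x in(A,B)]);print(a.shape);cv2.imwrite("pics/w1c.png",a)
```

```text
(500, 792, 3)
```

View pics/w1c.png

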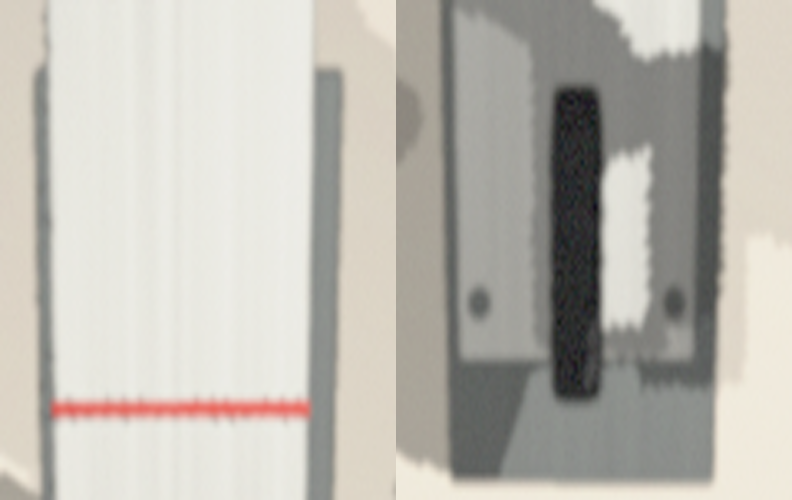

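```bash
cat > m.py <<'E'
from h import *
import pickle
np.set_printoptions(precision=4,suppress=True)
c,im,t=pickle.load(open("w1.pkl","rb"))
A=lambda L:np.array([[265+x/3.3-.35,20+y/5-.4] for x,y in L]);B=lambda L:np.array([[265+(x-396)/3.3-.35,145+y/5-.4] for x,y in L])
W=lambda uv,z:px(c,uv,z)[:,:2]
ro=W(A([(34,68),(343,68)]),.06);ri=W(B([(452,481),(712,481)]),.06)
ln=W(A([(52,409),(311,409)]),.068);pi=W(B([(460,360),(693,360)]),.068);pt=W(A([(48,0),(315,0)]),.068)
yaw=lambda v:np.degrees(np.arctan2(v[1],v[0]))
n=lambda v:np.linalg.norm(v)
print("riser w",n(ro[0]-ro[1]),n(ri[0]-ri[1]),"len",n(ro[0]-ri[0]),n(ro[1]-ri[1]))
print("plate w",n(ln[0]-ln[1]),n(pi[0]-pi[1]),n(pt[0]-pt[1]),"line-inner(110)",n(ln.mean(0)-pi.mean(0)))
print("yaw riser",yaw(ro[0]-ri[0]),yaw(ro[1]-ri[1]),yaw(ro.mean(0)-ri.mean(0)),"from width",yaw(ro[1]-ro[0])+90)
print("yaw plate",yaw(pt[0]-pi[0]),yaw(pt[1]-pi[1]),yaw(ln.mean(0)-pi.mean(0)),"line",yaw(ln[1]-ln[0])+90)
u=ro.mean(0)-ri.mean(0);u/=n(u);l=np.array([-u[1],u[0]])
for k,p in dict(line=ln,inner=pi,top=pt).items():
    d=p.mean(0)-ro.mean(0);print(k,p.mean(0),"out",d@u*1e3,"lat",d@l*1e3)
print("edge",ro.mean(0),"inner mid",ri.mean(0))
hd=W(B([(554,88),(600,88)]),.106);print("handle outer top",hd.mean(0),(hd.mean(0)-ro.mean(0))@u,(hd.mean(0)-ro.mean(0))@l)
E
python3 m.py
```

```text
riser w 0.08291309476284497 0.08185414522710856 len 0.19786622251100278 0.19793132535217886
plate w 0.0710043213248538 0.07000886238460304 0.06926333862622094 line-inner(110) 0.11000679441042906
yaw riser 114.03598300082635 113.72942477026963 113.88267867334098 from width 113.99671668265368
yaw plate 113.79894346229761 114.03903947318415 113.86082032534469 line 113.97474385920096
line [0.5019 0.1222] out -58.579788090638765 lat 1.7766474683672775
inner [0.5464 0.0216] out -168.58657449574383 lat 1.818615074991825
top [0.4743 0.1843] out 9.329466869643225 lat 1.931406406415239
edge [0.4798 0.1765] inner mid [ 0.56   -0.0044]
handle outer top [0.5217 0.0773] -0.10763380171786528 0.0019257531437606938
```

```bash
python3 nx.py 0.5343 0.0491 0.073 113.93
```

```text
t 5.2 pos [0.5342 0.0474 0.2146] yaw 114.00064099978114 zax [-0.     -0.0001 -1.    ] F [-0.3016  0.463  -0.0359] M [ 0.0144 -0.16   -0.0455] w 0.09477541788740709 0.0
shift [0.0078 0.004  0.708 ] turn [-0.0001  0.0001  0.0016]
```

```bash
python3 -m handwheel '[{"delta_pos":[0.007,0.003,0.06],"turn":[0,0,0]},{"delta_pos":[0.007,0.003,0.16],"turn":[0,0,0]},{"delta_pos":[0.007,0.003,0.27],"turn":[0,0,0]},{"delta_pos":[0.007,0.003,0.38],"turn":[0,0,0]},{"delta_pos":[0.007,0.003,0.48],"turn":[0,0,0]},{"delta_pos":[0.007,0.003,0.57],"turn":[0,0,0]},{"delta_pos":[0.007,0.003,0.64],"turn":[0,0,0]},{"delta_pos":[0.007,0.003,0.69],"turn":[0,0,0]},{"delta_pos":[0.007,0.003,0.707],"turn":[0,0,0]},{"delta_pos":[0.007,0.003,0.707],"turn":[0,0,0]}]' 95 10
python3 nx.py 0.5343 0.0491 0.073 113.93
```

```text
t: 6.45
tool_pos: [0.5342, 0.049, 0.0733]
tcp_rot: [0.0, 0.545, 0.839, 0.0]
ft_force: [0.1, 0.2, -0.4]
gripper_width: 0.0953
finger_force: 0.0
t 6.45 pos [0.5342 0.049  0.0733] yaw 113.99871184168089 zax [ 0.0002 -0.0001 -1.    ] F [ 0.0652  0.2143 -0.3622] M [ 0.0175 -0.1419  0.0006] w 0.09527898010900224 0.0
shift [0.0005 0.0005 0.0014] turn [0.0002 0.0002 0.0015]
```

Close gently, at 20 N.

```bash
python3 -m handwheel '[{"delta_pos":[0,0,0],"turn":[0,0,0]},{"delta_pos":[0,0,0],"turn":[0,0,0]},{"delta_pos":[0,0,0],"turn":[0,0,0]},{"delta_pos":[0,0,0],"turn":[0,0,0]},{"delta_pos":[0,0,0],"turn":[0,0,0]},{"delta_pos":[0,0,0],"turn":[0,0,0]},{"delta_pos":[0,0,0],"turn":[0,0,0]},{"delta_pos":[0,0,0],"turn":[0,0,0]},{"delta_pos":[0,0,0],"turn":[0,0,0]},{"delta_pos":[0,0,0],"turn":[0,0,0]}]' 10 20
python3 nx.py 0.5343 0.0491 0.073 113.93
```

```text
t: 7.7
tool_pos: [0.5342, 0.049, 0.0732]
tcp_rot: [0.0, 0.545, 0.839, -0.0]
ft_force: [-0.7, 0.6, 0.9]
gripper_width: 0.0136
finger_force: 20.0
t 7.7 pos [0.5342 0.049  0.0732] yaw 113.9978042045758 zax [ 0.0001 -0.0001 -1.    ] F [-0.7041  0.6184  0.8828] M [ 0.0582 -0.1608  0.0365] w 0.013603702810202196 20.00013291835785
shift [0.0004 0.0008 0.001 ] turn [0.     0.0001 0.0015]
```

```bash
python3 -m handwheel '[{"delta_pos":[0.01,0,0],"turn":[0,0,0]},{"delta_pos":[0.03,0,0],"turn":[0,0,0]},{"delta_pos":[0.06,0.001,0],"turn":[0,0,0]},{"delta_pos":[0.095,0.002,0],"turn":[0,0,0]},{"delta_pos":[0.13,0.003,0],"turn":[0,0,0]},{"delta_pos":[0.165,0.004,0],"turn":[0,0,0]},{"delta_pos":[0.195,0.005,0],"turn":[0,0,0]},{"delta_pos":[0.215,0.006,0],"turn":[0,0,0]},{"delta_pos":[0.225,0.006,0],"turn":[0,0,0]},{"delta_pos":[0.225,0.006,0],"turn":[0,0,0]}]'
python3 nx.py 0.5343 0.0491 0.073 113.93
python3 - <<'E'
from h import *
import pickle
c=ctrl.camera_model("wrist");im=ctrl.grab_frame("wrist");t=ctrl.grab_frame("top");s=ctrl.grab_frame("scene")
pickle.dump((c,im,t,s),open("w2.pkl","wb"))
im=(255*(im/255.)**.6).astype('u1')
crop(im,0,0,640,400,1.25,"pics/w2.png")
E
```

```text
t: 8.95
tool_pos: [0.5169, 0.0908, 0.0732]
tcp_rot: [-0.0, 0.545, 0.839, 0.0]
ft_force: [0.6, 0.3, 2.0]
gripper_width: 0.014
finger_force: 20.0
t 8.95 pos [0.5169 0.0908 0.0732] yaw 113.98807262426634 zax [-0.0001  0.0003 -1.    ] F [0.638  0.2944 2.0445] M [ 0.042  -0.3657 -0.033 ] w 0.014038473982303658 20.000065863132477
shift [-0.2261 -0.0053  0.001 ] turn [ 0.0001 -0.0004  0.0013]
```

View pics/w2.png

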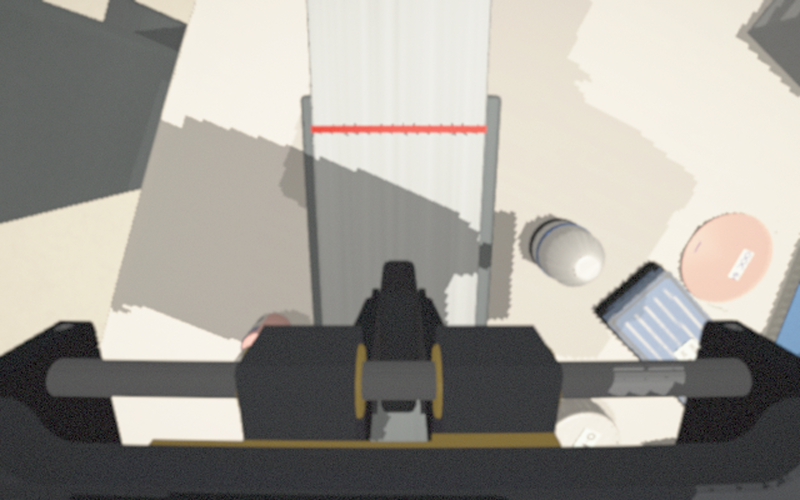

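The plate moved with the gripper. In this 1.25x view the red line is at row 129 and the riser's outer edge at row 97, with the edge corners at columns 303 and 499. I'll enlarge that area to measure.

Run:
```python
from h import *
import pickle
c,im,t,s=pickle.load(open("w2.pkl","rb"))
im=(255*(im/255.)**.6).astype('u1')
A=im[65:125,230:280,::-1];B=im[65:125,370:420,::-1]
a=cv2.hconcat([cv2.resize(x,None,fx=8,fy=8,interpolation=cv2.INTER_CUBIC) for x in(A,B)]);print(a.shape);cv2.imwrite("pics/w2c.png",a)
```

```text
(480, 800, 3)
```

View pics/w2c.png

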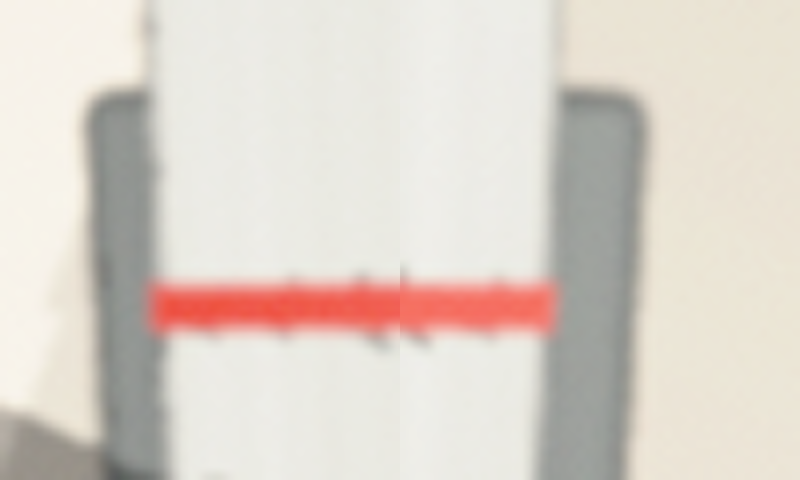

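```bash
cat > m2.py <<'E'
from h import *
import pickle
np.set_printoptions(precision=4,suppress=True)
c,im,t,s=pickle.load(open("w2.pkl","rb"))
L=lambda x,y:[230+x/8-.44,65+y/8-.44];R=lambda x,y:[370+(x-400)/8-.44,65+y/8-.44]
W=lambda uv,z:px(c,uv,z)[:,:2]
u=np.array([np.cos(np.radians(113.93)),np.sin(np.radians(113.93))]);l=np.array([-u[1],u[0]])
cam=-c['R'].T@c['t'];print("cam",cam)
ln=W([L(150,309),R(557,309)],.068);ed=W([L(120,91),R(610,91)],.06)
s1=W([L(88,140),R(646,140)],.06);s2=W([L(105,420),R(628,420)],.06)
p1=W([L(150,40),R(560,40)],.068);p2=W([L(172,440),R(537,440)],.068)
yw=lambda a,b:np.degrees(np.arctan2(*(a-b)[::-1]))
print("widths line",np.linalg.norm(ln[0]-ln[1]),"riser",np.linalg.norm(s1[0]-s1[1]),np.linalg.norm(s2[0]-s2[1]),"plate",np.linalg.norm(p1[0]-p1[1]),np.linalg.norm(p2[0]-p2[1]))
print("line yaw",yw(ln[1],ln[0])+90,"edge yaw",yw(ed[1],ed[0])+90,"riser sides",yw(s1.mean(0),s2.mean(0)),"plate",yw(p1.mean(0),p2.mean(0)))
print("line->edge",(ed.mean(0)-ln.mean(0))@u*1e3,"lat line vs riser",(ln.mean(0)-s1.mean(0))@l*1e3,(ln.mean(0)-s2.mean(0))@l*1e3,(p1.mean(0)-s1.mean(0))@l*1e3,(p2.mean(0)-s2.mean(0))@l*1e3)
print("cam out of edge",(cam[:2]-ed.mean(0))@u, "edge",ed.mean(0))
E
python3 m2.py
```

```text
cam [0.484  0.1639 0.2437]
widths line 0.0707982305997719 riser 0.082726286121809 0.08250694246031048 plate 0.06932450493307382 0.06897660452483194
line yaw 113.92203592389235 edge yaw 113.93252843316566 riser sides 113.89103599149925 plate 113.85904686941919
line->edge 13.614728156958124 lat line vs riser 0.8894169168416389 0.8773594797134471 0.7965499274607875 0.8142819032386129
cam out of edge -0.01341963283012336 edge [0.4794 0.1766]
```

```bash
python3 -m handwheel '[{"delta_pos":[0.003,0,0],"turn":[0,0,0]},{"delta_pos":[0.01,0.001,0],"turn":[0,0,0]},{"delta_pos":[0.02,0.002,0],"turn":[0,0,0]},{"delta_pos":[0.032,0.002,0],"turn":[0,0,0]},{"delta_pos":[0.044,0.003,0],"turn":[0,0,0]},{"delta_pos":[0.054,0.004,0],"turn":[0,0,0]},{"delta_pos":[0.062,0.004,0],"turn":[0,0,0]},{"delta_pos":[0.067,0.004,0],"turn":[0,0,0]},{"delta_pos":[0.068,0.004,0],"turn":[0,0,0]},{"delta_pos":[0.068,0.004,0],"turn":[0,0,0]}]'
python3 nx.py 0.5169 0.0908 0.073 113.93
python3 - <<'E'
from h import *
import pickle
c=ctrl.camera_model("wrist");im=ctrl.grab_frame("wrist");t=ctrl.grab_frame("top");s=ctrl.grab_frame("scene")
pickle.dump((c,im,t,s),open("w3.pkl","wb"))
im=(255*(im/255.)**.6).astype('u1')
A=im[80:140,230:280,::-1];B=im[80:140,365:415,::-1]
cv2.imwrite("pics/w3c.png",cv2.hconcat([cv2.resize(x,None,fx=8,fy=8,interpolation=cv2.INTER_CUBIC) for x in(A,B)]))
E
```

```text
t: 10.35
tool_pos: [0.5124, 0.1031, 0.0733]
tcp_rot: [0.0, 0.545, 0.839, -0.0]
ft_force: [2.3, -5.0, 3.2]
gripper_width: 0.0141
finger_force: 20.0
t 10.35 pos [0.5124 0.1031 0.0733] yaw 114.00305427323683 zax [ 0.0004 -0.0004 -1.    ] F [ 2.2853 -4.9699  3.1678] M [-1.0224 -0.5721  0.0394] w 0.014084023126393497 20.00039130449295
shift [-0.0652 -0.0043  0.0015] turn [0.0003 0.0007 0.0016]
```

View pics/w3c.png

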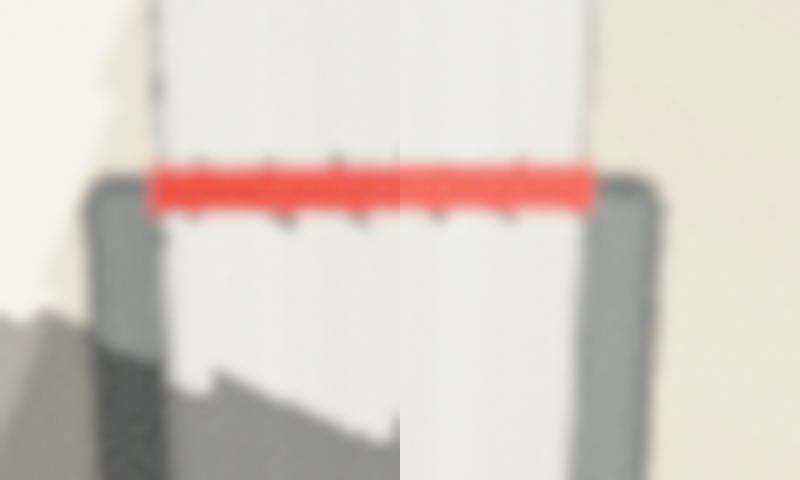

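Run:
```python
from h import *
import pickle
c,im,t,s=pickle.load(open("w3.pkl","rb"))
L=lambda x,y:[230+x/8-.44,80+y/8-.44];R=lambda x,y:[365+(x-400)/8-.44,80+y/8-.44]
W=lambda uv,z:px(c,uv,z)[:,:2]
u=np.array([np.cos(np.radians(113.93)),np.sin(np.radians(113.93))]);l=np.array([-u[1],u[0]])
ln=W([L(150,190),R(596,190)],.068);ed=W([L(120,175),R(630,175)],.06)
s1=W([L(85,220),R(662,220)],.06);p1=W([L(157,60),R(590,60)],.068);s2=W([L(101,460),R(645,460)],.06);p2=W([L(171,460),R(572,460)],.068)
cam=-c['R'].T@c['t'];g=(cam[:2]-ed.mean(0))@u
print("riser w",np.linalg.norm(s1[0]-s1[1]),"line->edge mm",(ed.mean(0)-ln.mean(0))@u*1e3,"lat",[(a.mean(0)-b.mean(0))@l*1e3 for a,b in((ln,s1),(p1,s1),(p2,s2))],"edge",ed.mean(0),"cam",g)
# red line & edge profiles by subpixel
h=cv2.GaussianBlur(im.astype('f4'),(0,0),.6)
for cols in((243,247),(394,397)):
    print(im[95:110,cols[0]:cols[1]].mean(axis=(1,2)).round(0))
r=im[95:112,255:390].astype(float);m=(r[:,:,0]-r[:,:,1]).clip(20)-20;print("line row",(m.sum(1)@np.arange(95,112))/m.sum())
```

```text
riser w 0.08284321056603393 line->edge mm 0.9450259738663851 lat [np.float64(0.045275967722373474), np.float64(0.015103213035028781), np.float64(0.10919129542717498)] edge [0.47949135 0.17690018] cam -0.0005515758204856833
[212. 211. 210. 210. 210. 198. 158. 108.  88.  93. 101. 102. 103. 102.
 102.]
[209. 208. 209. 209. 209. 203. 179. 137. 106. 102. 106. 109. 109. 110.
 108.]
line row 103.00955803771504
```

```bash
python3 -m handwheel '[{"delta_pos":[0.001,0,0],"turn":[0,0,0]},{"delta_pos":[0.002,0,0],"turn":[0,0,0]},{"delta_pos":[0.003,0,0],"turn":[0,0,0]},{"delta_pos":[0.004,0,0],"turn":[0,0,0]},{"delta_pos":[0.005,0,0],"turn":[0,0,0]},{"delta_pos":[0.006,0,0],"turn":[0,0,0]},{"delta_pos":[0.006,0,0],"turn":[0,0,0]},{"delta_pos":[0.006,0,0],"turn":[0,0,0]},{"delta_pos":[0.006,0,0],"turn":[0,0,0]},{"delta_pos":[0.006,0,0],"turn":[0,0,0]}]'
python3 nx.py 0.5124 0.1031 0.073 113.93
python3 - <<'E'
from h import *
import pickle
c=ctrl.camera_model("wrist");im=ctrl.grab_frame("wrist");s=ctrl.grab_frame("scene")
pickle.dump((c,im,s),open("w4.pkl","wb"))
for a,b in((243,247),(394,397)): print(im[95:112,a:b].mean(axis=(1,2)).round(0))
for a,b in((255,300),(340,385)):
    r=im[95:112,a:b].astype(float);m=(r[:,:,0]-r[:,:,1]).clip(20)-20;print("line row",(m.sum(1)@np.arange(95,112))/m.sum())
# plate and riser side profiles
for v in (85,115): print(v,[im[v-1:v+2,a:b].mean(axis=(0,2)).round(0) for a,b in((236,256),(382,404))])
g=(255*(im/255.)**.6).astype('u1')
A=cv2.resize(g[80:140,225:415,::-1],None,fx=4.2,fy=4.2,interpolation=cv2.INTER_CUBIC)
B=cv2.resize(s[170:340,190:350,::-1],None,fx=2,fy=2)
B=cv2.copyMakeBorder(B,0,0,0,A.shape[1]-B.shape[1],cv2.BORDER_CONSTANT)
cv2.imwrite("pics/w4.png",cv2.vconcat([A,B]));print(A.shape,B.shape)
E
```

```text
t: 11.75
tool_pos: [0.5119, 0.1042, 0.0733]
tcp_rot: [0.0, 0.545, 0.839, -0.0]
ft_force: [2.0, -5.6, 3.8]
gripper_width: 0.0137
finger_force: 20.0
t 11.75 pos [0.5119 0.1042 0.0733] yaw 113.99692321570511 zax [ 0.0004 -0.0003 -1.    ] F [ 2.0203 -5.6101  3.8489] M [-0.9667 -0.5108 -0.0024] w 0.01371719485939626 20.000295639038086
shift [-0.006   0.0002  0.0015] turn [0.0003 0.0006 0.0015]
[217. 214. 212. 211. 211. 211. 209. 203. 174. 122.  87.  89.  97. 102.
 102. 102. 102.]
[208. 209. 209. 209. 208. 209. 209. 209. 197. 160. 118. 103. 105. 108.
 108. 109. 109.]
line row 103.02221947907665
line row 102.97232984293194
85 [array([233., 234., 234., 234., 233., 234., 234., 232., 225., 216., 209.,
       202., 183., 175., 196., 214., 218., 220., 220., 221.]), array([222., 221., 222., 222., 220., 208., 188., 186., 201., 209., 209.,
       209., 209., 209., 209., 209., 209., 209., 208., 209., 208., 209.])]
115 [array([216., 211., 210., 200., 164., 114.,  92.,  99., 103., 103., 102.,
       101., 102., 115., 150., 186., 209., 217., 219., 220.]), array([219., 219., 218., 214., 192., 160., 129., 117., 118., 118., 118.,
       116., 111., 102., 109., 153., 196., 210., 211., 210., 210., 211.])]
(252, 798, 3) (340, 798, 3)
```

View pics/w4.png

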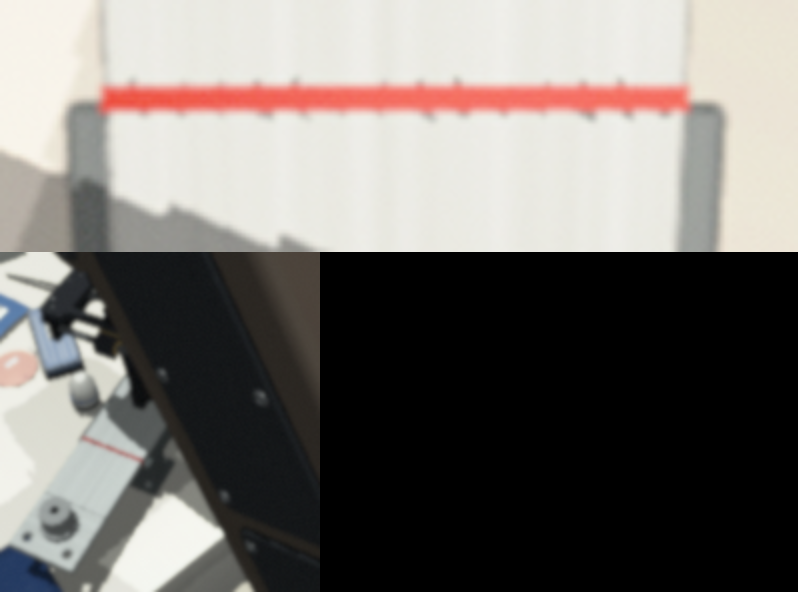

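The line now covers the riser's edge to within about 0.3 mm (line row 103.0, edge row about 103.7, 0.5 mm per pixel). The plate is straight and central, and the gripper is holding it level with about 4 N of vertical force on the tool. I'm handing it in.

```bash
python3 -c "
from workcell import ctrl
print(ctrl.finish_job())"
```

```text
the job is handed in; nothing more can be done
None
```

I slid the plate out until the red line stood over the riser's outer edge, to within about 0.3 mm as measured in the wrist camera, straight and central, and handed the job in at about 12 s with the gripper still holding it level at 20 N; the verdict was not shown.

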